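# Serve the boiled egg with the tongs

### The arm

A 7-joint arm with a two-finger parallel gripper is mounted at the origin on the work surface. World frame = base frame: x ahead of the robot, y to its left, z up, the work surface at z = 0. Lengths are in m, angles in rad, forces in N, time in s.
With the tool pointing down it reaches from about 0.425 to 0.95 m from the base axis. Payload 4.7 kg.
Tool frame: the origin (TCP) lies on the centre line of the jaws, within the pads' length; the fingertips stand robot.nose_length ahead of it and the grasp point (between the pads) lies 8 mm behind it (robot.nose_length is the distance from the TCP to the fingertips, in m); z points along the fingers, y is the line along which they close (so a half turn about z gives the same grasp; the last joint's range is limited). The gripper opens to 85 mm and grips with 20 to 120 N. Pads are 22 mm wide; open, the fingers measure 114 mm over their backs; the gripper's body (76 mm by 85 mm) begins 54 mm behind the grasp point. The pads swing forward as they close: fully open they stand 13 mm farther back than shut.
Start: joints at [1.227, 0.469, -0.049, 1.532, 0.024, 1.141, -0.082], TCP at [0.209, -0.642, 0.242] pointing down, gripper open.
Joint ranges: [-2.59, 2.59], [-0.33, 1.99], [-1.39, 1.29], [0.1, 2.45], [-1.04, 4.18], [0.21, 1.99], [-2.66, 2.66]. Speed limits (rad/s): [2.57, 2.57, 3.14, 3.14, 3.14, 3.14, 3.14].

### API

Orientations are given as [roll, pitch, yaw] about the fixed x, y, z axes, in that order (R = Rz(yaw) Ry(pitch) Rx(roll)).
In Python, from plant import robot gives the robot as it stands. Calls block until the motion is done:
- robot.goto(position, orientation): joint-space move of the TCP to a pose.
- robot.move_straight(position, vel=0.15, attitude=None, contact_N=None): straight line of the TCP; attitude=None keeps the orientation; vel is the mean speed in m/s. With contact_N (N) it stops when the force on the tool has changed by that much, and returns True; else False.
- robot.move_joints(angles): joint-space move.
- robot.grip(opening, strength=None): opening from 0.0 (shut) to 1.0 (fully open); strength is the grip in N (None keeps the last); returns when the fingers have stopped.
- robot.sleep(seconds).
- robot.inverse_kinematics(position, orientation): joint angles nearest the present ones, or None.
- robot.sense(): the state.
- robot.grab_frame(name): name is "scene" or "side" or "wrist"; returns a dict with "image" (420x560x3 uint8, red, green, blue), "range_z" (420x560 float32, m along the optical axis (not along the pixel's ray), 0 where there is no reading), "fx", "fy", "cx", "cy" (pixels), "R" (3x3) and "t" (3): a world point X has camera coordinates R X + t. Camera axes: x right, y down, z forward; pixel columns grow to the right and rows downward; lengths in m; the calibration is good to about 2 mm. A picture is of the moment at which its call begins.
A pose or a line that the arm cannot do raises robot.IKError and nothing moves.
- robot.close_job(): hands the job in; it is judged then, once.
The state is a dict: "t": time; "joint_pos": joint angles; "joint_velocities": joint speeds; "effort": joint torques, N m; "tcp_pos": TCP position; "tcp_rot": TCP orientation; "wrist_force": force on the tool from outside, world axes, zero at the start; "torque": the same for the moment, N m; "opening": opening from 0.0 (shut) to 1.0 (fully open); "gripper_force": force on a finger pad.
Only numpy, scipy, OpenCV 4.12 (cv2) and the standard library are available. Lean on these libraries where they do the work, as an engineer would, in place of code of your own. Each camera call takes 0.05 s, during which the arm holds its last target. There are 200 camera calls.

### The job

On the guest-room desk, pick up the tongs, close their jaws gently around the waist of the boiled egg, lift it out of its cup and carry it over to the empty saucer. Finish while still holding: keep the egg still in the tongs above the middle of the saucer, the egg's waist at least 12 cm above the desk. The egg is fragile: squeeze it with no more than 20 N at each jaw, never touch it with the gripper itself or drop it, and leave the cups, the bun and the saucer where they stand.

Things in the scene. Friction and masses are not known exactly. Their poses are not given: they have to be found in the camera images.
- tongs: Sprung kitchen tongs, bare steel with black jaw tips, loose, lying on edge so that they open and close horizontally; 207 mm long, 22 mm high, 84 g, centre of mass 10 mm behind the origin. Origin: underside, midway between the grip flats; x to the jaws, y to the left arm, z up. Hinge end: an upright 22 mm post at x = -112 mm. Both arms swing together, mirrored.
- tongs_grip (a point): Where to grip: midway between the two grip flats, 11 mm above the tongs' underside. The flats are the arms' outer faces, 25 mm to either side along the tongs' x, 22 mm high; 64 mm apart outside when sprung open, 44 mm when closed on the egg, parallel within 3 degrees in between. Squeezed to 58 to 60 mm the tongs can be carried with the jaws still open.
- tongs_jaws (a point): Midway between the jaws at mid height: 75 mm ahead of the tongs' origin, 11 mm above their underside. Jaws: upright shallow V plates 22 mm high, 56 to 95 mm ahead of the origin, 77 mm apart (bottom of the V) and 86 mm wide outside when open; they close 1.7 mm per mm of the flats. To take the egg bring this point to its waist.
- tongs_left: Left (+y) arm of the tongs with its jaw; origin at its hinge, 110 mm behind the tongs' origin. The spring pushes back with 7 N per flat when open, 8.5 N when on the egg; the rest of the grip reaches each jaw times 0.6 (a 20 N grip puts about 7 N on the egg).
- tongs_right: Right (-y) arm of the tongs with its jaw; origin at its hinge, as for the left arm.
- egg: Boiled brown egg, 57 mm tall, 44 mm across at the waist, about 58 g, loose, standing blunt end down in its cup. Origin: the lowest point of the egg; z to the pointed end.
- egg_waist (a point): Centre of the egg at its widest height, 25 mm above its lowest point. In the cup it lies about 18 mm above the cup's rim, about 71 mm above the desk; the egg's top is 32 mm higher.
- egg_cup: White ceramic egg cup that holds the egg, loose, 40 mm high, 42 mm across at the foot and 37 mm at the rim, 110 g, standing on the board; origin at the centre of its underside.
- empty_cup: Bystander: the same egg cup, empty, on the board.
- bun: Bystander: small flat round bun, 54 mm across, 30 mm high, on the board; origin at the centre of its underside.
- board: Wooden breakfast board, fixed, 110 (x) by 260 (y) by 12 mm high; the two cups and the bun stand in a row along its y, 85 mm apart, in any order. Origin at the centre of its underside.
- saucer: Empty round blue-glazed saucer, 130 mm across, 16 mm high, loose, on the desk on the other side of the board from the tongs; origin at the centre of its underside.

How it is judged:
By the outcome, as a careful person would: the job done as asked, in the order asked, and still so for the second after the job is handed in, while the arm keeps its last pose, push and grip.
It also fails if it takes over 58 s, if anything falls off the work surface, if the arm or the gripper's body presses on something with over 40 N, if the wrist force passes 120 N, or if a joint passes its speed limit or range.

## Working session

There is one attempt and no reset: what is moved stays moved. The work goes in short steps, each a Python script; the robot and the scene stay as the last script left them, time stands still between calls to the robot, and variables do not carry over. Pictures are saved under pics/ and viewed, at most 10 in all, crops included, and the job is handed in when it is done.

```bash
mkdir -p pics; cat > h.py <<'E'
import numpy as np, cv2, pickle
from plant import robot
def cloud(f):
    z=f["range_z"]; v,u=np.indices(z.shape)
    c=np.stack([(u-f["cx"])/f["fx"]*z,(v-f["cy"])/f["fy"]*z,z],-1)
    P=(c-f["t"])@f["R"]   # R^T (c-t)
    P[z<=0]=np.nan
    return P
def ray(f,u,v,h):
    d=np.array([(u-f["cx"])/f["fx"],(v-f["cy"])/f["fy"],1.])@f["R"]; o=-np.asarray(f["t"])@f["R"]
    return o+d*(h-o[2])/d[2]
def save(f,n): cv2.imwrite("pics/"+n,f["image"][...,::-1])
E
python3 - <<'E'
from h import *
fs={n:robot.grab_frame(n) for n in("scene","side","wrist")}
pickle.dump(fs,open("f0.pkl","wb"))
for n,f in fs.items():
    o=-np.asarray(f["t"])@f["R"]; print(n,o.round(3),(f["R"][2]).round(2),f["fx"])
cv2.imwrite("pics/a.png",cv2.resize(np.hstack([fs["scene"]["image"],fs["side"]["image"]])[...,::-1],(800,300),interpolation=cv2.INTER_AREA))
save(fs["scene"],"scene0.png")
print(robot.nose_length, {k:np.round(v,3) for k,v in robot.sense().items()})
E
```

```text
scene [1.228 0.314 0.77 ] [-0.68 -0.3  -0.67] 532.1596148766417
side [0.33  0.687 0.886] [ 0.17 -0.66 -0.73] 450.71974919808736
wrist [ 0.287 -0.615  0.373] [-0.3  -0.1  -0.95] 341.74292752990664
0.011 {'t': np.float64(0.15), 'joint_pos': array([ 1.227,  0.469, -0.049,  1.533,  0.024,  1.141, -0.082]), 'joint_velocities': array([ 0.   , -0.003, -0.   , -0.005,  0.   , -0.   ,  0.   ]), 'effort': array([ 1.0000e-03, -5.1076e+01, -4.6000e-02, -2.3798e+01,  1.1000e-02,
        5.0000e-03, -0.0000e+00]), 'tcp_pos': array([ 0.209, -0.641,  0.242]), 'tcp_rot': array([-3.14 ,  0.   ,  0.315]), 'wrist_force': array([0.322, 0.541, 0.145]), 'torque': array([ 0.006,  0.016, -0.007]), 'gripper_force': np.float64(0.0), 'opening': np.float64(0.997)}
```

View pics/a.png

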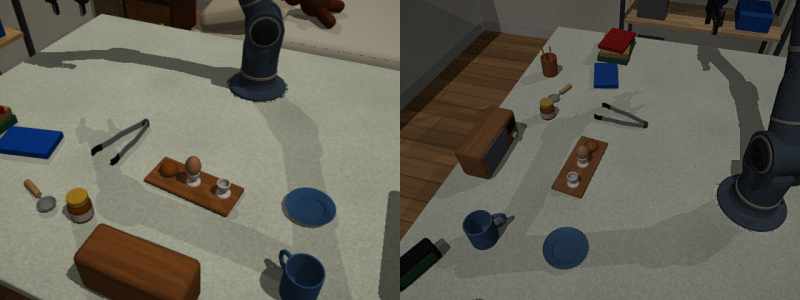

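View pics/scene0.png

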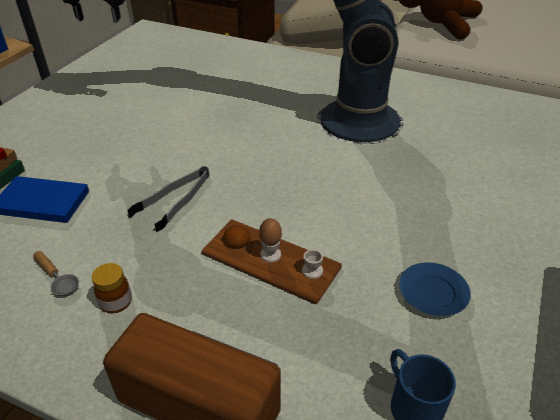

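```bash
python3 - <<'E'
from h import *
fs=pickle.load(open("f0.pkl","rb"))
for n in("scene","side"):
    f=fs[n]; P=cloud(f); hsv=cv2.cvtColor(f["image"],cv2.COLOR_RGB2HSV).astype(int); H,S,V=np.moveaxis(hsv,-1,0)
    X,Y,Z=np.moveaxis(P,-1,0)
    desk=(abs(Z)<.01)&(X>.3)&(X<1)&(Y>-.6)&(Y<.5); print(n,"desk z",np.nanmedian(Z[desk]).round(4))
    above=(Z>.006)&(X>.35)&(X<1.0)&(Y>-.62)&(Y<.5)
    k,lab,st,ce=cv2.connectedComponentsWithStats(above.astype(np.uint8))
    for i in range(1,k):
        if st[i,4]<80: continue
        m=lab==i; p=P[m]; print(st[i],p.min(0).round(3),p.max(0).round(3),p.mean(0).round(3),"HSV",np.median(hsv[m],0))
E
```

```text
scene desk z 0.0001
[ 128  166   81   65 1003] [ 0.38  -0.33   0.006] [ 0.598 -0.237  0.025] [ 0.494 -0.274  0.016] HSV [23. 14. 58.]
[   0  177   89   44 2860] [ 0.548 -0.62   0.006] [ 0.692 -0.439  0.026] [ 0.626 -0.525  0.02 ] HSV [109. 238. 107.]
[ 202  218  140   85 5858] [ 0.508 -0.132  0.006] [0.642 0.136 0.105] [0.585 0.012 0.022] HSV [ 13. 193.  92.]
[ 34 251  45  45 580] [ 0.751 -0.425  0.006] [ 0.823 -0.292  0.024] [ 0.782 -0.355  0.014] HSV [16. 30. 88.]
[  92  263   40   50 1492] [ 0.757 -0.242  0.006] [ 0.814 -0.184  0.079] [ 0.792 -0.205  0.053] HSV [ 17. 207.  83.]
[ 400  262   71   54 2145] [0.461 0.248 0.006] [0.591 0.376 0.02 ] [0.521 0.314 0.012] HSV [106. 155.  78.]
[  103   313   178   107 13652] [ 0.848 -0.086  0.015] [0.952 0.152 0.13 ] [0.914 0.036 0.115] HSV [ 13. 196.  85.]
[ 390  349   66   71 3492] [0.721 0.279 0.006] [0.809 0.378 0.094] [0.763 0.334 0.058] HSV [106. 156.  35.]
side desk z -0.0008
[196  59  25  49 738] [ 0.84  -0.537  0.006] [ 0.915 -0.455  0.165] [ 0.873 -0.484  0.065] HSV [  9. 182.  59.]
[ 271   88   35   36 1125] [ 0.544 -0.62   0.006] [ 0.691 -0.437  0.027] [ 0.616 -0.523  0.02 ] HSV [109. 216.  86.]
[196 117  45  50 751] [ 0.745 -0.423  0.006] [ 0.82  -0.18   0.078] [ 0.774 -0.242  0.041] HSV [ 17. 149.  69.]
[272 144  76  35 673] [ 0.377 -0.331  0.006] [ 0.594 -0.235  0.025] [ 0.483 -0.268  0.015] HSV [45. 12. 51.]
[  77  149   89  102 5609] [ 0.831 -0.086  0.009] [0.947 0.155 0.13 ] [0.878 0.063 0.097] HSV [ 14. 158.  58.]
[ 212  190   80   88 3524] [ 0.504 -0.131  0.006] [0.639 0.137 0.104] [0.568 0.023 0.021] HSV [ 13. 160.  75.]
[  88  294   62   56 2128] [0.714 0.282 0.006] [0.805 0.38  0.092] [0.76  0.337 0.054] HSV [106. 140.  40.]
[ 200  318   63   60 1957] [0.461 0.249 0.006] [0.589 0.378 0.019] [0.525 0.313 0.012] HSV [106. 133.  64.]
[   0  333   59   58 1934] [0.852 0.407 0.006] [0.923 0.5   0.069] [0.879 0.458 0.052] HSV [ 68.  142.5  13. ]
```

```bash
cat > meas.py <<'E'
from h import *
from scipy.optimize import least_squares
def tongs(P,x0=.36,x1=.62,y0=-.36,y1=-.21,zb=0):
    m=(P[...,2]>zb+.012)&(P[...,2]<zb+.03)&(P[...,0]>x0)&(P[...,0]<x1)&(P[...,1]>y0)&(P[...,1]<y1)
    return P[m]
def circ(Q,r=None):
    g=lambda p:np.hypot(Q[:,0]-p[0],Q[:,1]-p[1])-(r or p[2])
    s=least_squares(g,[*Q[:,:2].mean(0),.02],loss="soft_l1",f_scale=.001); return s.x.round(4),len(Q),np.std(s.fun).round(4)
E
python3 - <<'E'
from meas import *
fs=pickle.load(open("f0.pkl","rb"))
A=[]
for n in("scene","side"):
    P=cloud(fs[n]); Q=tongs(P); A.append(Q)
    # highest z of tongs, hinge & jaw extremes
    hi=Q[Q[:,0]<Q[:,0].min()+.01].mean(0); L=np.hypot(*(Q[:,:2]-hi[:2]).T)
    far=Q[L>L.max()-.035]; mid=far[:,1].mean(); a,b=far[far[:,1]<-.28],far[far[:,1]>-.28]
    print(n,"hinge",hi.round(4),"Lmax",L.max().round(4),"tips",a.mean(0).round(4),len(a),b.mean(0).round(4),len(b),"ztop",np.percentile(Q[:,2],[50,90,98]).round(4))
    E=P.reshape(-1,3); c=(abs(E[:,0]-.57)<.08)&(abs(E[:,1])<.14)&(E[:,2]>.06); 
    T=E[c]; print("  egg top",T[T[:,2]>T[:,2].max()-.003].mean(0).round(4))
    for z in(.066,.071,.076): print("  egg",z,circ(T[abs(T[:,2]-z)<.004],.022),circ(T[abs(T[:,2]-z)<.003]))
T=np.vstack([cloud(fs[n]).reshape(-1,3) for n in("scene","side")])
e=T[(abs(T[:,0]-.57)<.08)&(abs(T[:,1])<.14)]
for z in(.063,.067,.071,.075,.079,.085): print("egg both",z,circ(e[abs(e[:,2]-z)<.003]))
s=T[(abs(T[:,0]-.525)<.08)&(abs(T[:,1]-.313)<.08)&(T[:,2]>.013)]; print("saucer",circ(s))
b=e[(e[:,2]>.009)&(e[:,2]<.014)]; r=cv2.minAreaRect((b[:,:2]*1000).astype(np.float32)); print("board",r, np.median(b[:,2]))
for lo,hi,nm in((-.14,-.045,"right"),(.045,.14,"left")):
    q=e[(e[:,1]>lo)&(e[:,1]<hi)&(e[:,2]>.025)]; print(nm,q.mean(0).round(3),q.max(0).round(3),q.min(0).round(3))
Q=np.vstack(A)
img=np.full((300,600,3),255,np.uint8)
for k,q in enumerate(A):
    for x,y,z in q: cv2.circle(img,(int((x-.36)*2200),int((y+.35)*2200)),1,((255,0,0),(0,0,255))[k],-1)
cv2.imwrite("pics/tongs.png",img)
E
```

```text
scene hinge [ 0.3858 -0.2546  0.0205] Lmax 0.2129 tips [ 0.5681 -0.3252  0.0177] 70 [ 0.5824 -0.2462  0.0187] 73 ztop [0.0188 0.0225 0.0238]
  egg top [ 5.720e-01 -3.000e-04  1.035e-01]
  egg 0.066 (array([ 0.568, -0.001,  0.02 ]), 55, np.float64(0.0012)) (array([ 5.697e-01, -1.000e-04,  2.050e-02]), 33, np.float64(0.001))
  egg 0.071 (array([ 0.5688, -0.0011,  0.02  ]), 69, np.float64(0.0011)) (array([ 0.5696, -0.0008,  0.0214]), 52, np.float64(0.0011))
  egg 0.076 (array([ 0.5684, -0.0013,  0.02  ]), 83, np.float64(0.0011)) (array([ 0.5697, -0.0009,  0.021 ]), 61, np.float64(0.0011))
side hinge [ 0.3824 -0.251   0.0202] Lmax 0.2126 tips [ 0.564  -0.3235  0.0181] 40 [ 0.577  -0.2457  0.0178] 40 ztop [0.0185 0.022  0.0233]
  egg top [0.5675 0.0018 0.1028]
  egg 0.066 (array([ 0.568, -0.001,  0.02 ]), 30, np.float64(0.0009)) (array([ 0.568 , -0.0008,  0.0219]), 22, np.float64(0.0008))
  egg 0.071 (array([ 0.5675, -0.0006,  0.02  ]), 38, np.float64(0.0012)) (array([5.671e-01, 1.000e-04, 2.120e-02]), 31, np.float64(0.0012))
  egg 0.076 (array([ 0.5675, -0.001 ,  0.02  ]), 51, np.float64
[... 169 characters left out ...]
rray([ 0.568 , -0.0009,  0.0222]), 64, np.float64(0.0011))
egg both 0.071 (array([ 0.5681, -0.0012,  0.0225]), 83, np.float64(0.0012))
egg both 0.075 (array([ 0.568 , -0.0011,  0.0224]), 92, np.float64(0.0012))
egg both 0.079 (array([ 0.568 , -0.0014,  0.0217]), 105, np.float64(0.0014))
egg both 0.085 (array([ 0.568 , -0.0011,  0.02  ]), 120, np.float64(0.0015))
saucer (array([0.5256, 0.3126, 0.0595]), 1510, np.float64(0.0043))
board ((573.7034301757812, 3.0690460205078125), (260.71771240234375, 115.1537094116211), 84.07209014892578) 0.011634596830787011
right [ 0.564 -0.075  0.035] [ 0.589 -0.052  0.044] [ 0.533 -0.105  0.025]
left [0.574 0.089 0.043] [0.595 0.109 0.055] [0.555 0.072 0.025]
```

View pics/tongs.png

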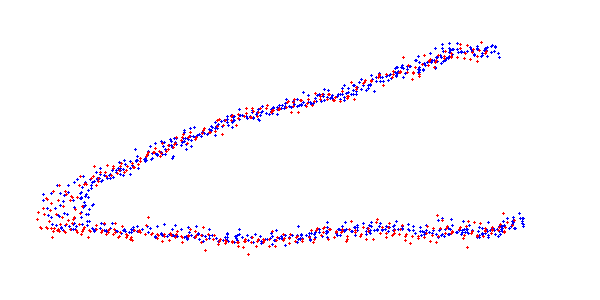

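```bash
python3 - <<'E'
from meas import *
yaw=-.172
robot.goto([.498,-.273,.13],[np.pi,0,yaw]); robot.grip(1.0)
f=robot.grab_frame("wrist"); pickle.dump(f,open("w1.pkl","wb")); save(f,"w1.png")
s=robot.sense(); print(s["t"],s["tcp_pos"].round(4),s["tcp_rot"].round(3),s["joint_pos"].round(2))
P=cloud(f); Q=tongs(P); print(len(Q),Q.min(0),Q.max(0))
c,sn=np.cos(yaw),np.sin(yaw); d=Q[:,:2]-[.498,-.273]; l=np.c_[d@[c,sn],d@[-sn,c]]
for a in np.arange(-.12,.1,.02):
    m=(l[:,0]>=a)&(l[:,0]<a+.02)
    if m.sum()<4: continue
    y=l[m,1]; print(round(a,2),m.sum(),y.min().round(4),y.max().round(4), y[y<0].mean().round(4),y[y>0].mean().round(4),np.percentile(Q[m,2],90).round(4))
E
```

```text
2.175 [ 0.4978 -0.2737  0.1301] [ 3.141 -0.    -0.173] [ 0.53  0.42 -0.13  1.9   0.07  0.82 -1.38]
4449 [ 0.37875717 -0.33168784  0.012011  ] [ 0.59688674 -0.24081269  0.02429213]
-0.12 510 -0.0134 0.0093 -0.0064 0.0037 0.0225
-0.1 353 -0.0189 0.0139 -0.0113 0.009 0.0222
-0.08 308 -0.0233 0.0191 -0.0188 0.0146 0.0223
-0.06 338 -0.0283 0.0241 -0.0238 0.0196 0.0224
-0.04 340 -0.0323 0.0281 -0.0285 0.0245 0.0223
-0.02 331 -0.0338 0.0297 -0.0308 0.0268 0.0225
0.0 360 -0.0348 0.031 -0.0319 0.0279 0.0225
0.02 408 -0.038 0.0344 -0.0337 0.0299 0.0225
0.04 498 -0.0426 0.039 -0.0382 0.0343 0.0225
0.06 583 -0.0456 0.0422 -0.0411 0.0374 0.0226
0.08 419 -0.0453 0.0411 -0.0413 0.0375 0.0226
```

View pics/w1.png

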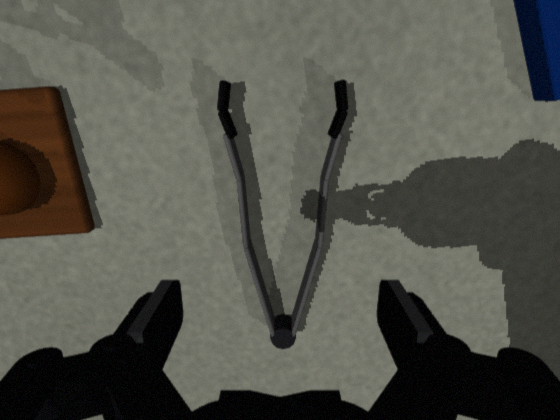

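```bash
python3 - <<'E'
from meas import *
f=pickle.load(open("w1.pkl","rb")); Q=tongs(cloud(f)); yaw=-.172
c,sn=np.cos(yaw),np.sin(yaw); l=(Q[:,:2]-[.498,-.273])@np.array([c,sn]); print("long extent",np.percentile(l,[.5,1,99,99.5]).round(4),l.min(),l.max())
def tips(f):
    P=cloud(f).reshape(-1,3); m=(P[:,2]>.06)&(P[:,2]<.2); p=P[m]; d=p[:,:2]-robot.sense()["tcp_pos"][:2]
    a=d@[c,sn]; b=d@[-sn,c]; k=(abs(b)<.06)&(abs(a)<.02)
    q=p[k]; j=q[:,2]<np.percentile(q[:,2],10); print("tip z rel TCP",(np.percentile(q[:,2],[.5,2])-robot.sense()["tcp_pos"][2]).round(4),"inner y",b[k][j&(b[k]>0)].min().round(4),b[k][j&(b[k]<0)].max().round(4))
tips(f)
for o in(.88,.7):
    robot.grip(o,20); s=robot.sense(); print(o,s["opening"],s["t"]); tips(robot.grab_frame("wrist"))
robot.grip(.9)
E
```

```text
long extent [-0.1176 -0.1164  0.0923  0.0929] -0.12045074292599792 0.09402879921610816
tip z rel TCP [0.0043 0.008 ] inner y 0.0429 -0.0414
0.88 0.882804494304686 2.4417
tip z rel TCP [0.001  0.0054] inner y 0.038 -0.0362
0.7 0.6989979464923575 2.7917
tip z rel TCP [-0.0022  0.003 ] inner y 0.0305 -0.0285
```

```bash
python3 - <<'E'
from meas import *
yaw=-.172; p=[.4962,-.2747]
robot.move_straight([*p,.13],vel=.1)
print(robot.move_straight([*p,.008],vel=.1,contact_N=6)); s=robot.sense(); print(s["tcp_pos"].round(4),s["wrist_force"].round(2))
robot.grip(.7,25); s=robot.sense(); print(s["opening"],s["gripper_force"],s["wrist_force"].round(2),s["t"])
robot.move_straight([*p,.05],vel=.06); s=robot.sense(); print(s["opening"],s["gripper_force"],s["wrist_force"].round(2),s["t"])
f=robot.grab_frame("wrist"); pickle.dump(f,open("w2.pkl","wb")); save(f,"w2.png")
E
```

```text
False
[ 0.4967 -0.275   0.0086] [1.34 0.69 0.51]
0.7037389417267804 8.504422508713105 [-1.08  0.28  5.79] 5.0917
0.7022742250173538 6.896284144468154 [-0.87  0.17 -0.94] 5.9417
```

View pics/w2.png

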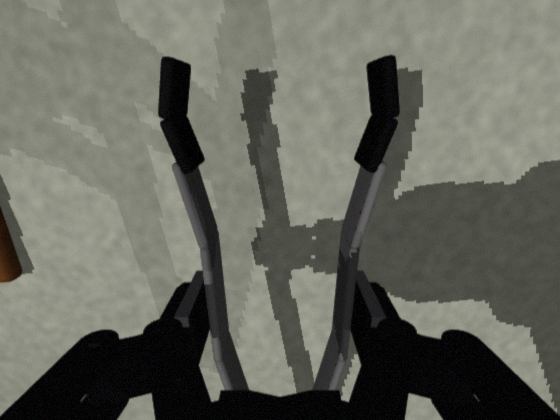

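```bash
cat >> meas.py <<'E'
def jaws(f,s):
    """jaw midpoint & pitch in tool-aligned frame (a ahead, b left, z rel TCP)"""
    yaw=s["tcp_rot"][2]; c,sn=np.cos(yaw),np.sin(yaw); t=s["tcp_pos"]
    P=cloud(f).reshape(-1,3); P=P[~np.isnan(P[:,0])]; d=P[:,:2]-t[:2]; L=np.c_[d@[c,sn],d@[-sn,c],P[:,2]-t[2]]
    L=L[(abs(L[:,1])<.06)&(L[:,0]>.03)&(L[:,0]<.11)&(L[:,2]>-.015)&(L[:,2]<.04)]
    for a in(.03,.045,.06,.075,.09):
        q=L[(L[:,0]>=a)&(L[:,0]<a+.015)]
        if len(q)<10: continue
        z=np.percentile(q[:,2],90); t_=q[q[:,2]>z-.006]; l,r=t_[t_[:,1]>0,1],t_[t_[:,1]<0,1]
        print("a",a,len(q),"ztop",np.percentile(l*0+t_[t_[:,1]>0,2],80).round(4),np.percentile(t_[t_[:,1]<0,2],80).round(4),"L",l.mean().round(4),"R",r.mean().round(4),"mid",((l.mean()+r.mean())/2).round(4))
    print("amax",np.percentile(L[:,0],99.5).round(4))
E
python3 - <<'E'
from meas import *
f=pickle.load(open("w2.pkl","rb")); s=robot.sense(); print(s["tcp_pos"].round(4),s["tcp_rot"].round(4)); jaws(f,s)
E
```

```text
[ 0.4959 -0.2746  0.0496] [-3.1414e+00  8.0000e-04 -1.7200e-01]
a 0.03 1833 ztop 0.0131 0.013 L 0.0314 R -0.0292 mid 0.0011
a 0.045 2013 ztop 0.0132 0.0131 L 0.0346 R -0.0324 mid 0.0011
a 0.06 2608 ztop 0.0133 0.0133 L 0.0362 R -0.0338 mid 0.0012
a 0.075 2694 ztop 0.0135 0.0133 L 0.0376 R -0.0352 mid 0.0012
a 0.09 878 ztop 0.0134 0.0134 L 0.0362 R -0.0336 mid 0.0013
amax 0.0944
```

```bash
cat >> meas.py <<'E'
def egg(f,s):
    yaw=s["tcp_rot"][2]; c,sn=np.cos(yaw),np.sin(yaw); t=s["tcp_pos"]
    P=cloud(f); hsv=cv2.cvtColor(f["image"],cv2.COLOR_RGB2HSV)
    m=(hsv[...,1]>70)&(P[...,2]>.07); P=P[m]; P=P[np.hypot(P[:,0]-.568,P[:,1]+.001)<.03]
    g=lambda p:np.sqrt(((P-p[:3])**2).sum(1))-p[3]
    top=P[:,2].max()
    for lo,hi in((.075,.083),(.083,.092)):
        q=P[(P[:,2]>lo)&(P[:,2]<hi)]
        if len(q)>20:
            x,n,sd=circ(q); d=x[:2]-t[:2]; print("egg",lo,x,n,sd,"tool a,b",(d@[c,sn]).round(4),(d@[-sn,c]).round(4))
    print("top",np.percentile(P[:,2],99.5).round(4),P[P[:,2]>top-.002].mean(0).round(4),len(P))
E
python3 - <<'E'
from meas import *
yaw=-.09; E=np.array([.568,-.001]); p=E-.075*np.array([np.cos(yaw),np.sin(yaw)])
robot.move_straight([.4959,-.2746,.17],vel=.15)
robot.move_straight([*p,.17],vel=.15,attitude=[np.pi,0,yaw])
s=robot.sense(); f=robot.grab_frame("wrist"); pickle.dump(f,open("w3.pkl","wb")); save(f,"w3.png")
print(s["tcp_pos"].round(4),p,s["tcp_rot"].round(3),s["t"],s["opening"],s["gripper_force"]); jaws(f,s); egg(f,s)
E
```

```text
[0.4933 0.0049 0.1699] [0.49330355 0.00574089] [ 3.141  0.    -0.091] 8.9583 0.6994137390805109 6.898643063620966
a 0.03 1843 ztop 0.013 0.0128 L 0.0315 R -0.0292 mid 0.0011
a 0.045 2020 ztop 0.013 0.013 L 0.0347 R -0.0323 mid 0.0012
a 0.06 2597 ztop 0.0132 0.0131 L 0.0363 R -0.0338 mid 0.0012
a 0.075 2705 ztop 0.0133 0.0132 L 0.0377 R -0.0351 mid 0.0013
a 0.09 883 ztop 0.0134 0.0133 L 0.0362 R -0.0336 mid 0.0013
amax 0.0944
egg 0.075 [ 0.5686 -0.0011  0.0207] 237 0.0004 tool a,b 0.0755 0.0009
egg 0.083 [ 0.5687 -0.0011  0.0181] 1018 0.0011 tool a,b 0.0756 0.0009
top 0.1036 [ 0.5686 -0.0008  0.1031] 3769
```

View pics/w3.png

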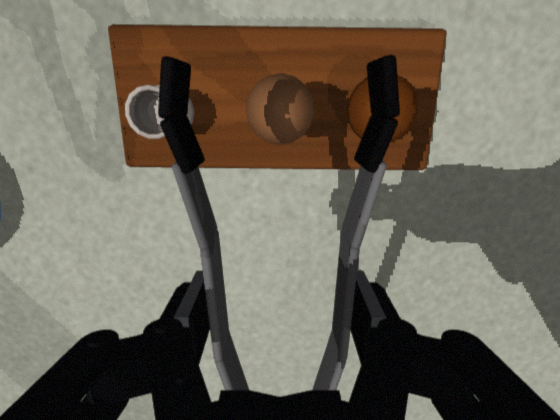

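```bash
python3 - <<'E'
from meas import *
yaw=-.09; E=np.array([.5685,-.001]); p=E-.075*np.array([np.cos(yaw),np.sin(yaw)])
print(robot.move_straight([*p,.0686],vel=.08,contact_N=4))
s=robot.sense(); f=robot.grab_frame("wrist"); print(s["tcp_pos"].round(4),s["wrist_force"].round(2)); jaws(f,s); egg(f,s)
for o in(.62,.56,.53):
    robot.grip(o,20); s=robot.sense(); print(o,s["opening"].round(4),s["gripper_force"].round(2),s["wrist_force"].round(2),s["t"])
f=robot.grab_frame("wrist"); pickle.dump(f,open("w4.pkl","wb")); save(f,"w4.png"); egg(f,s)
E
```

```text
False
[0.4942 0.0058 0.0691] [ 0.32 -0.28 -0.09]
a 0.03 1847 ztop 0.013 0.0128 L 0.0314 R -0.0292 mid 0.0011
a 0.045 2494 ztop 0.0229 0.0232 L 0.0054 R -0.0053 mid 0.0001
a 0.06 7447 ztop 0.0328 0.0329 L 0.0056 R -0.0058 mid -0.0001
a 0.075 8609 ztop 0.0324 0.0326 L 0.0056 R -0.0057 mid -0.0001
a 0.09 1759 ztop 0.0218 0.022 L 0.0042 R -0.0045 mid -0.0002
amax 0.0944
egg 0.075 [ 0.5686 -0.0012  0.0206] 320 0.0004 tool a,b 0.0747 -0.0003
egg 0.083 [ 0.5686 -0.0012  0.018 ] 2780 0.0011 tool a,b 0.0747 -0.0003
top 0.1036 [ 0.5685 -0.0014  0.1031] 12123Traceback (most recent call last):
  File "<stdin>", line 6, in <module>
AttributeError: 'float' object has no attribute 'round'
```

```bash
python3 - <<'E'
from meas import *
yaw=-.09; E=np.array([.5683,-.0025]); p=E-.075*np.array([np.cos(yaw),np.sin(yaw)])
robot.move_straight([*p,.0686],vel=.02)
s=robot.sense(); f=robot.grab_frame("wrist"); print(s["tcp_pos"].round(4),s["opening"],s["t"]); egg(f,s)
for o in(.56,.53,.50):
    robot.grip(o,20); s=robot.sense(); print(o,np.round([s["opening"],s["gripper_force"],s["t"],*s["wrist_force"]],3))
f=robot.grab_frame("wrist"); pickle.dump(f,open("w4.pkl","wb")); save(f,"w4.png"); egg(f,s)
E
```

```text
[0.4936 0.0041 0.0686] 0.6188084843710149 10.9667
egg 0.075 [ 5.611e-01 -1.000e-04  2.740e-02] 658 0.0029 tool a,b 0.0676 0.0019
egg 0.083 [ 0.5686 -0.0012  0.018 ] 2798 0.0011 tool a,b 0.0752 0.0015
top 0.1034 [ 0.5686 -0.0012  0.1033] 12868
0.56 [ 0.564  9.134 11.242 -0.83   0.489 -0.748]
0.53 [ 0.532  9.425 11.458  0.725  0.557 -1.651]
0.5 [ 0.513 20.448 11.675 -0.022 -0.819 -0.127]
egg 0.075 [ 0.5677 -0.0011  0.0236] 1546 0.0025 tool a,b 0.0742 0.0014
egg 0.083 [ 0.5685 -0.0011  0.018 ] 2812 0.0011 tool a,b 0.075 0.0014
top 0.1036 [ 0.5685 -0.001   0.1033] 13793
```

View pics/w4.png

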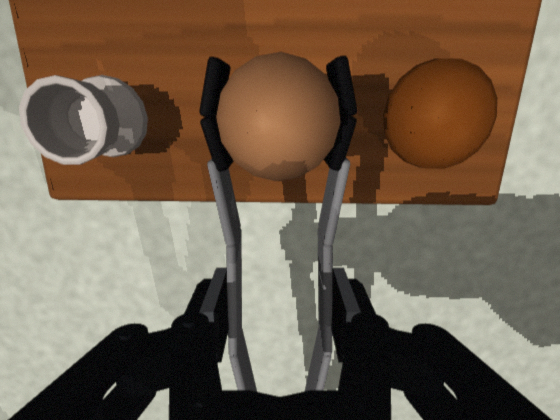

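```bash
python3 - <<'E'
from meas import *
robot.grip(.45,25); s=robot.sense(); print(np.round([s["opening"],s["gripper_force"],s["t"],*s["wrist_force"]],3))
p=s["tcp_pos"]
robot.move_straight([p[0],p[1],.10],vel=.04); robot.move_straight([p[0],p[1],.19],vel=.08)
s=robot.sense(); print(np.round([s["opening"],s["gripper_force"],s["t"],*s["wrist_force"],*s["tcp_pos"]],3))
a=robot.grab_frame("scene"); b=robot.grab_frame("wrist"); pickle.dump((a,b),open("w5.pkl","wb")); egg(b,s)
cv2.imwrite("pics/w5.png",np.hstack([a["image"][100:400,150:550],cv2.resize(b["image"],(400,300))])[...,::-1])
E
```

```text
[ 0.51  26.063 11.942 -0.569  0.161 -0.778]
[ 5.1200e-01  2.6027e+01  1.4150e+01 -3.0000e-03 -1.5300e-01 -7.7300e-01
  4.9300e-01  4.0000e-03  1.8900e-01]
top 0.2236 [ 0.5685 -0.0011  0.2232] 14514
```

View pics/w5.png

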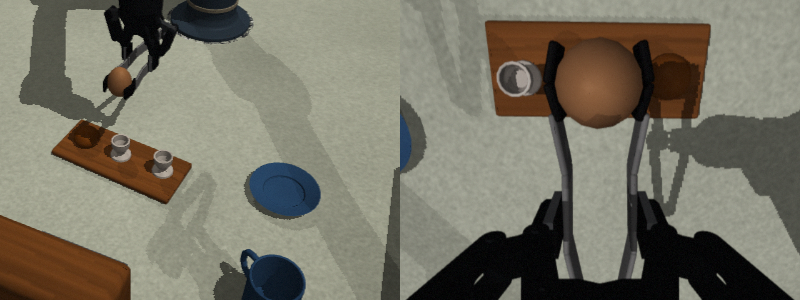

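```bash
python3 - <<'E'
from meas import *
fs=pickle.load(open("f0.pkl","rb"))
T=np.vstack([cloud(fs[n]).reshape(-1,3) for n in("scene","side")])
s=T[(abs(T[:,0]-.525)<.08)&(abs(T[:,1]-.313)<.08)&(T[:,2]>.005)]
c,r=cv2.minEnclosingCircle((s[:,:2]*1000).astype(np.float32)); print("saucer",c,r)
C=np.array(c)/1000; yaw=-.09
robot.move_straight([*(C-.0748*np.array([np.cos(yaw),np.sin(yaw)])-[0,.0014]),.175],vel=.1); robot.sleep(1)
s=robot.sense(); print(np.round([s["opening"],s["gripper_force"],s["t"],*s["wrist_force"],*s["tcp_pos"]],3), abs(s["joint_velocities"]).max())
P=[]
for n in("scene","side","wrist"):
    f=robot.grab_frame(n); Q=cloud(f); h=cv2.cvtColor(f["image"],cv2.COLOR_RGB2HSV)
    q=Q[(h[...,1]>70)&(h[...,0]<25)&(Q[...,2]>.13)&(Q[...,2]<.23)&(np.hypot(Q[...,0]-C[0],Q[...,1]-C[1])<.04)]; print(n,len(q),q.min(0).round(3),q.max(0).round(3)); P.append(q); 
    if n=="scene": im=f["image"][100:400,150:550]
q=np.vstack(P); w=q[abs(q[:,2]-.19)<.006]; print("egg",circ(w))
cv2.imwrite("pics/w6.png",np.hstack([im,cv2.resize(f["image"],(400,300))])[...,::-1])
E
```

```text
saucer (515.9476928710938, 323.2086486816406) 78.80445098876953
[ 0.51  26.03  18.692 -0.451 -0.53  -0.657  0.441  0.329  0.175] 0.0017975313717764523
scene 705 [0.5   0.298 0.158] [0.541 0.348 0.209]
side 514 [0.494 0.3   0.166] [0.535 0.352 0.21 ]
wrist 12464 [0.496 0.297 0.164] [0.537 0.349 0.21 ]
egg (array([0.5165, 0.3232, 0.0188]), 2644, np.float64(0.0016))
```

View pics/w6.png

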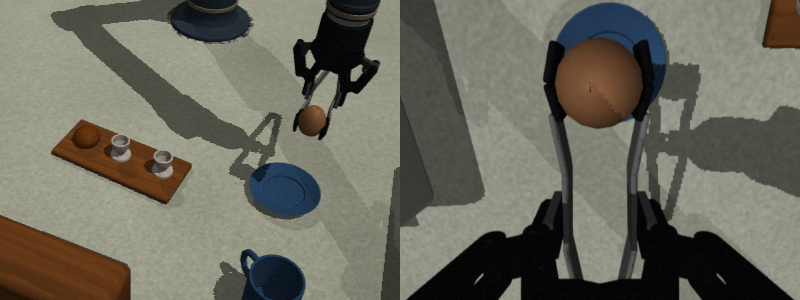

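The saucer's enclosing circle came out too large (79 mm radius instead of 65, thrown off by outliers). The component extents and the circle fit agree on (0.5257, 0.3127), so I'll shift by the measured error.

```bash
python3 - <<'E'
from meas import *
s=robot.sense(); p=s["tcp_pos"]+np.array([.5257-.5165,.3127-.3232,0])
robot.move_straight([p[0],p[1],.175],vel=.02); robot.sleep(1)
s=robot.sense(); print(np.round([s["opening"],s["gripper_force"],s["t"],*s["tcp_pos"]],4), abs(np.array(s["joint_velocities"])).max())
P=[]
for n in("scene","side","wrist"):
    f=robot.grab_frame(n); Q=cloud(f); h=cv2.cvtColor(f["image"],cv2.COLOR_RGB2HSV)
    P.append(Q[(h[...,1]>70)&(h[...,0]<25)&(Q[...,2]>.13)&(Q[...,2]<.23)&(np.hypot(Q[...,0]-.5257,Q[...,1]-.3127)<.04)])
    sc=Q[(Q[...,2]>.006)&(Q[...,2]<.03)&(h[...,0]>95)&(h[...,0]<118)&(h[...,1]>90)&(abs(Q[...,0]-.5257)<.08)&(abs(Q[...,1]-.3127)<.08)]
    print(n,"saucer ext",np.percentile(sc,[.5,99.5],axis=0)[:,:2].mean(0).round(4),len(sc))
q=np.vstack(P); print("egg",circ(q[abs(q[:,2]-.19)<.006]),q[:,2].max())
E
```

```text
[ 0.507  26.0297 20.6917  0.4506  0.318   0.175 ] 0.0016230193962878021
scene saucer ext [0.5263 0.3117] 2215
side saucer ext [0.5246 0.315 ] 1654
wrist saucer ext [0.5257 0.3032] 4675
egg (array([0.5257, 0.3127, 0.0188]), 2566, np.float64(0.0015)) 0.21046847914386352
```

```bash
python3 -c "
from plant import robot
print(robot.close_job())"
```

```text
the job is handed in; nothing more can be done
None
```

I handed the job in at about 21 s with the egg held still in the tongs within 1–2 mm of the middle of the saucer, its waist about 18 cm above the desk and about 10 N calculated at each jaw; the cups, bun and saucer looked undisturbed, but no verdict came back.

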